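# Shift the tube mixer's gear lever through its gate

## Robot

A 6-joint arm with a two-finger parallel gripper is mounted at the origin on the work surface. World frame = base frame: x ahead of the robot, y to its left, z up, the work surface at z = 0. Lengths are in m, angles in rad, forces in N, time in s.
With the tool pointing down it reaches from about 0.35 to 0.775 m from the base axis. Payload 7.3 kg.
Tool frame: the origin (TCP) lies on the centre line of the jaws, within the pads' length; the fingertips stand 25 mm ahead of it and the grasp point (between the pads) lies 6 mm ahead of it; z points along the fingers, y is the direction in which the jaws open and shut (so a half turn about z gives the same grasp; the last joint's range is limited). The gripper opens to 92 mm and grips with 3 to 60 N. Pads are 19 mm wide; open, the fingers measure 130 mm over their backs; the gripper's body (75 mm by 190 mm) begins 47 mm behind the grasp point.
Start: joints at [-1.428, 0.342, 1.524, -0, 1.275, -0.146], TCP at [0.15, -0.503, 0.252] pointing down, gripper open.
Joint ranges: [-2.53, 2.53], [-0.77, 2.02], [0.04, 2.7], [-1, 4.14], [0.28, 2.66], [-3.11, 3.11]. Speed limits (rad/s): [2.57, 2.57, 3.14, 3.14, 3.14, 3.14].

## Interface

Orientations are given as [roll, pitch, yaw] about the fixed x, y, z axes, in that order (R = Rz(yaw) Ry(pitch) Rx(roll)).
In Python, from cell import telemetry, read_camera, workorder gives the robot as it stands.
- The arm moves only by the shell command python3 -m creep 'ROWS' [FORCE]. ROWS is JSON, one flat list of numbers, 5 for each row, row after row: the opening, from 0 (shut) to 1 (fully open), then the shift along the world's x, y, z in m, then the turn about the world's z in rad. A call has 1 to 12 rows; each row shifts and turns the pose as measured when the row begins; what a row does not reach is not made up. A row lasts 1/8 s, in which the tool goes at most 62.5 mm and 10.7 degrees, less where a joint would pass 70% of its speed; a pose out of reach is approached as far as the arm can. A call is refused whole if a number of a shift passes 0.0625 or a number of a turn 0.188, either way. A call with a gripper value outside its range is refused whole. The fingers move at their own pace and stop on an object; FORCE is the grip in N (left out, the last holds). Time passes only in rows, so rows that do not move let the fingers close. It gives the time, the measured TCP pose, the force and the opening at its end, in the units of the state.
- telemetry.observe(): the state, without advancing time (a new reading comes with each control period).
- read_camera(name): name is "side" or "top"; returns a dict with "image" (420x560x3 uint8, red, green, blue), "fovy" (degrees; the focal length in pixels is half the picture's height over the tangent of half this angle, whatever the lens; pixels are square), "cx", "cy" (the principal point, pixels), "distortion" ([k1, k2, p1, p2, k3] as OpenCV has them; the pictures are not rectified), "R" (3x3) and "t" (3): a world point X has camera coordinates R X + t. Camera axes: x right, y down, z forward; pixel columns grow to the right and rows downward; lengths in m; the calibration is good to about 2 mm. A picture is of the moment at which its call begins. There is no depth.
- workorder.hand_in(): hands the job in, once; it reports no verdict.
The state is a dict: "time": time; "qpos": joint angles; "qvel": joint speeds; "joint_efforts": joint torques, N m; "tool_pos": TCP position; "tool_rot": TCP orientation; "contact_force": force on the tool from outside, world axes, zero at the start; "torque": the same for the moment, N m; "opening": finger opening in m.
Only numpy, scipy, OpenCV 4.12 (cv2) and the standard library are available. Lean on these libraries where they do the work, as an engineer would, in place of code of your own. Each camera call takes 0.05 s, during which the arm holds its last target.

## Task

Push the tube mixer's gear lever out of its park slot and along the gate into the slot marked by the red tiles, fully home, without running it into any of the other coloured slots on the way; then leave it there and draw the hand clear. Only push the black knob or its rod with the fingertips or the outside of the fingers: do not take the knob between the fingers and do not force it against the gate. Leave the vials, bottle, beaker and everything else on the bench where they stand.

Things in the scene. Friction and masses are not known exactly. Their poses are not given: they have to be found in the camera images.
- gearbox: Grey-green drive housing of a tube mixer, fixed to the bench, 150 (x) by 170 (y) by 115 mm high; a white rotor full of tubes on its +y side reaches to y = 172 mm, 112 mm high. Origin: centre of the housing's underside, on the bench; z up; turned about the vertical, x roughly away from the robot. The gate is cut in its aluminium top plate (8 mm thick). It is the frame meant below by 'housing'.
- gate_centre (a point): Middle of the gate, on the plate's top face, 115 mm above the bench on the housing's axis. Slots are 16 mm wide; from here, along the housing's axes in mm: cross channel at x = 0 from y = -38 to 38; left lane at y = 30 and right lane at y = -30, each from x = -32 to 32 (two coloured slots per lane); park slot at y = 0 from the channel to x = -32. At y = 0 the channel's +x wall is unbroken.
- lever: Selector lever: steel rod 12 mm thick with a black ball knob, standing up through the gate. It tips any way the gate lets it about a fixed pivot on the housing's axis, 15 mm above the bench; slot walls stop the rod. Origin at the pivot, z along the rod. It starts in the park slot, leaning to the housing's -x. No spring: friction holds it where it is left; 2 to 3.5 N at the knob moves it.
- knob (a point): Centre of the black ball knob, 32 mm across, 165 mm from the pivot along the rod; 180 mm above the bench when upright, about 169 mm with the lever home in a coloured slot. Fully home it stands about 38 mm along the housing's x and 46 mm along y from its axis.
- stem_gate (a point): Point on the rod's axis 100 mm from the pivot, at about the plate's height: shows where in the gate the rod stands. Fully home in a coloured slot it lies about 24 to 26 mm along x and 28 to 32 mm along y from the housing's axis.
- mark_red: Pair of red tiles (each 32 by 11 mm) on the gate plate, one on either side of the red slot. Origin midway between them at the plate's top face, where the rod's axis stands when fully home in that slot: 25 mm along x and 30 mm along y from the housing's axis. Which colour is at which of the four slots changes.
- mark_blue: Pair of blue tiles (each 32 by 11 mm) on the gate plate, one on either side of the blue slot. Origin midway between them at the plate's top face, where the rod's axis stands when fully home in that slot: 25 mm along x and 30 mm along y from the housing's axis. Which colour is at which of the four slots changes.
- mark_yellow: Pair of yellow tiles (each 32 by 11 mm) on the gate plate, one on either side of the yellow slot. Origin midway between them at the plate's top face, where the rod's axis stands when fully home in that slot: 25 mm along x and 30 mm along y from the housing's axis. Which colour is at which of the four slots changes.
- mark_green: Pair of green tiles (each 32 by 11 mm) on the gate plate, one on either side of the green slot. Origin midway between them at the plate's top face, where the rod's axis stands when fully home in that slot: 25 mm along x and 30 mm along y from the housing's axis. Which colour is at which of the four slots changes.
- vial_amber: Bystander, loose on the bench: small amber glass vial with steel cap and paper label, 24 mm across, 45 mm high. Origin: centre of its underside.
- vial_clear: Bystander, loose on the bench: small clear glass vial with orange cap, 24 mm across, 45 mm high. Origin: centre of its underside.
- beaker: Bystander, loose on the bench: open glass beaker, 64 mm across, 75 mm high. Origin: centre of its underside.
- reagent_bottle: Bystander, loose on the bench: amber reagent bottle with blue cap, 70 mm across, 150 mm high. Origin: centre of its underside.
- petri_dish: Bystander, loose on the bench: flat clear petri dish, 90 mm across, 14 mm high. Origin: centre of its underside.
- wash_jar: Bystander, loose on the bench: white plastic jar, 60 mm across, 80 mm high. Origin: centre of its underside.
- slide_box: Bystander, loose on the bench: blue slide box, 100 by 90 by 35 mm high. Origin: centre of its underside.

How it is judged:
By the outcome, as a careful person would: the job done as asked, in the order asked, and still so for the second after the job is handed in, with the robot touching nothing.
It also fails if it takes over 64 s, if anything falls off the work surface, if the arm or the gripper's body presses on something with over 40 N, if the wrist force passes 120 N, or if a joint passes its speed limit or range.

## Working session

There is one attempt and no reset: what is moved stays moved. The work goes in short steps, Python scripts to look and compute and a shell command to move; the robot and the scene stay as the last step left them, time stands still between calls to the robot, and variables do not carry over. Pictures are saved under pics/ and viewed, and the job is handed in when it is done.

```bash
mkdir -p pics; ls; cat > h.py <<'E'
import numpy as np,cv2,pickle
from cell import telemetry, read_camera
def shot(n,tag):
    c=read_camera(n); cv2.imwrite(f'pics/{tag}.png',c['image'][:,:,::-1]); pickle.dump(c,open(f'pics/{tag}.pkl','wb')); return c
def K(c):
    h=c['image'].shape[0]; f=h/2/np.tan(np.radians(c['fovy'])/2)
    return np.array([[f,0,c['cx']],[0,f,c['cy']],[0,0,1]])
def ray(c,uv):
    p=cv2.undistortPoints(np.array([[uv]],float),K(c),np.array(c['distortion'],float))[0,0]
    R=np.array(c['R']);t=np.array(c['t']); return -R.T@t, R.T@np.array([p[0],p[1],1])
def onz(c,uv,z):
    o,d=ray(c,uv); return o+d*(z-o[2])/d[2]
def tri(c1,u1,c2,u2):
    o1,d1=ray(c1,u1);o2,d2=ray(c2,u2); d1/=np.linalg.norm(d1);d2/=np.linalg.norm(d2)
    s=np.linalg.lstsq(np.c_[d1,-d2],o2-o1,rcond=None)[0]; a=o1+d1*s[0];b=o2+d2*s[1]; return (a+b)/2,np.linalg.norm(a-b)
def proj(c,X):
    return cv2.projectPoints(np.array(X,float).reshape(-1,3),cv2.Rodrigues(np.array(c['R'],float))[0],np.array(c['t'],float),K(c),np.array(c['distortion'],float))[0].reshape(-1,2)
E
python3 - <<'E'
from h import *
for n in('side','top'):
    c=shot(n,n+'0'); print(n,c['fovy'],-np.array(c['R']).T@c['t'],np.array(c['R']).round(2).tolist())
s=telemetry.observe();print(s)
E
```

```text
pics
side 48.705652944092385 [0.02061972 0.95600664 1.01384587] [[-0.89, -0.45, 0.0], [-0.29, 0.56, -0.78], [0.35, -0.69, -0.63]]
top 52.87678672112182 [ 0.28749587 -0.00392448  1.25028642] [[-0.01, -1.0, -0.0], [-0.98, 0.01, -0.18], [0.18, -0.0, -0.98]]
{'time': 0.1, 'qpos': array([-1.42799581e+00,  3.42621862e-01,  1.52491341e+00, -2.73194574e-05,
        1.27538304e+00, -1.45996129e-01]), 'qvel': array([-1.37879947e-03, -2.11220687e-03, -1.74757014e-03, -1.25366561e-04,
       -2.22702515e-05, -2.41821344e-03]), 'joint_efforts': array([ 1.38101546e-03, -4.32003772e+01, -2.44694424e+01,  7.18562817e-02,
        5.26520703e-02, -4.59510420e-05]), 'tool_pos': array([ 0.14948886, -0.50293071,  0.25113344]), 'tool_rot': array([-3.14027730e+00, -1.67005562e-04,  2.88804503e-01]), 'contact_force': array([-0.3220513 , -0.35108145, -0.23633903]), 'torque': array([ 0.0149036 , -0.01610659,  0.00167264]), 'opening': 0.09233347254677068}
```

View pics/side0.png

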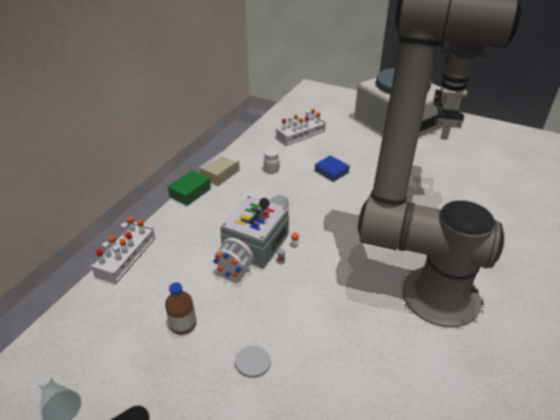

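View pics/top0.png

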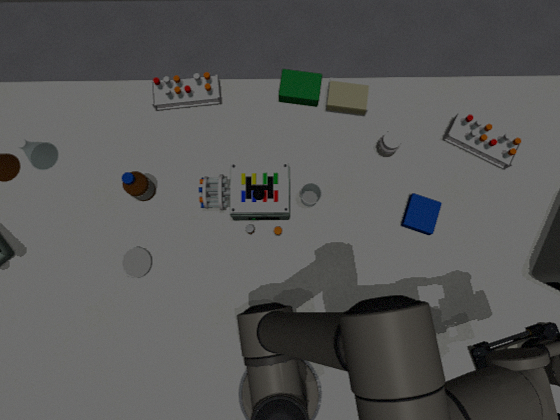

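The side view shows the housing at about (255,225) and the black knob at (264,203). In the top view the gate is at about (260,188), with yellow upper left, green upper right, blue lower left and red lower right. I'll zoom in and measure the tiles.

```bash
python3 - <<'E'
from h import *
T=pickle.load(open('pics/top0.pkl','rb'));S=pickle.load(open('pics/side0.pkl','rb'))
a=cv2.resize(T['image'][150:245,190:330],None,fx=5,fy=5,interpolation=cv2.INTER_CUBIC);cv2.imwrite('pics/tz.png',np.clip(a[:,:,::-1]*1.5,0,255))
b=cv2.resize(S['image'][185:285,200:320],None,fx=6,fy=6,interpolation=cv2.INTER_CUBIC);cv2.imwrite('pics/sz.png',b[:,:,::-1])
rng={'red':[(0,8),(172,180)],'yellow':[(22,35)],'green':[(45,80)],'blue':[(105,130)]}
for n,c,(x0,y0,x1,y1) in(('top',T,(235,165,288,212)),('side',S,(222,195,290,240))):
    hsv=cv2.cvtColor(c['image'],cv2.COLOR_RGB2HSV)
    for k,rs in rng.items():
        m=np.zeros(hsv.shape[:2],np.uint8)
        for l,h in rs:m|=cv2.inRange(hsv,(l,130,60),(h,255,255))
        mm=np.zeros_like(m);mm[y0:y1,x0:x1]=m[y0:y1,x0:x1]
        N,_,st,ce=cv2.connectedComponentsWithStats(mm)
        for i in range(1,N):
            if st[i,4]>5:print(n,k,st[i].tolist(),ce[i].round(1),onz(c,ce[i],.115).round(4))
E
```

```text
top red [263, 190, 4, 12, 33] [264.9 196. ] [0.5379 0.0345 0.115 ]
top red [273, 190, 5, 12, 47] [275.4 195.6] [0.5385 0.0059 0.115 ]
top yellow [241, 173, 5, 12, 43] [243.3 178.5] [0.5881 0.0943 0.115 ]
top yellow [252, 173, 4, 11, 43] [253.5 178.1] [0.589  0.0658 0.115 ]
top green [263, 173, 4, 11, 42] [264.5 178.2] [0.5882 0.0354 0.115 ]
top green [273, 173, 5, 11, 40] [274.8 178.4] [0.5875 0.0067 0.115 ]
top blue [242, 191, 4, 11, 40] [243.4 195.8] [0.5391 0.0939 0.115 ]
top blue [251, 194, 5, 8, 21] [253.  198.5] [0.5312 0.0674 0.115 ]
side red [265, 208, 8, 4, 16] [268.6 209.4] [0.5398 0.0067 0.115 ]
side red [264, 214, 5, 4, 14] [265.9 215.3] [0.5344 0.0345 0.115 ]
side yellow [241, 215, 9, 4, 21] [245.2 216.5] [0.5866 0.0673 0.115 ]
side yellow [236, 221, 9, 3, 21] [240.5 221.9] [0.5868 0.0944 0.115 ]
side green [248, 210, 7, 2, 10] [251.3 210.4] [0.5844 0.0344 0.115 ]
side blue [254, 218, 10, 5, 26] [258.  220.3] [0.5443 0.0651 0.115 ]
side blue [251, 224, 8, 6, 23] [254.4 226.6] [0.5402 0.0942 0.115 ][ WARN:0@0.482] global loadsave.cpp:1063 imwrite_ Unsupported depth image for selected encoder is fallbacked to CV_8U.
```

View pics/tz.png

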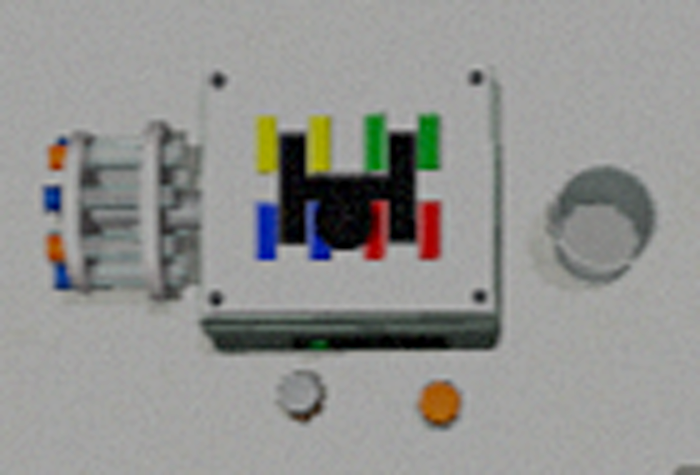

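View pics/sz.png

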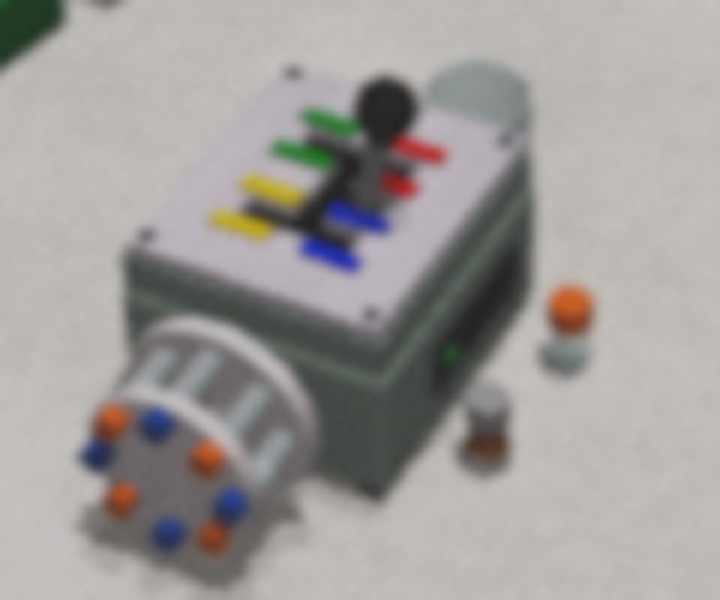

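```bash
cat >> h.py <<'E'
C=np.array([.5635,.0503]);YAW=-.01
def knob(c,box):
    x0,y0,x1,y1=box; g=c['image'][y0:y1,x0:x1].max(2); m=(g<45).astype(np.uint8)
    m=cv2.morphologyEx(m,cv2.MORPH_OPEN,cv2.getStructuringElement(cv2.MORPH_ELLIPSE,(5,5)))
    N,_,st,ce=cv2.connectedComponentsWithStats(m)
    return [(st[i].tolist(),(ce[i]+[x0,y0]).round(1)) for i in range(1,N)]
E
python3 - <<'E'
from h import *
T=pickle.load(open('pics/top0.pkl','rb'));S=pickle.load(open('pics/side0.pkl','rb'))
print(knob(T,(235,165,288,212)),knob(S,(222,190,290,240)))
p=tri(T,(259,193.6),S,(264.2,202.8));print(p)
for X in ([.5235,.0503,.174],[.523,.0503,.175]):print(proj(T,X),proj(S,X))
E
```

```text
[([11, 12, 27, 23, 384], array([258.7, 189. ]))] [([39, 10, 7, 7, 37], array([263.8, 203. ]))]
(array([0.53141922, 0.04798795, 0.17370531]), np.float64(0.00014738968457199937))
[[258.13059059 196.57939578]] [[266.21641507 203.94665205]]
[[258.11169723 196.68502447]] [[266.36345407 203.72578631]]
```

```bash
python3 -m creep '[0,0.028,0.046,0,-0.025, 0,0.028,0.046,0,-0.025, 0,0.028,0.046,0,-0.025, 0,0.028,0.046,0,-0.025, 0,0.028,0.046,0,-0.025, 0,0.028,0.046,0,-0.025, 0,0.028,0.046,0,-0.025, 0,0.028,0.046,0,-0.025, 0,0.028,0.046,0,-0.025, 0,0.028,0.046,0,-0.025, 0,0.028,0.046,0,-0.025, 0,0,0,0,0]'
```

```text
time: 1.6
tool_pos: [0.4625, 0.0212, 0.2478]
tool_rot: [-3.137, 0.0, 0.001]
contact_force: [-0.3, -0.4, -0.6]
opening: 0.0006
```

```bash
python3 -m creep '[0,0.02,0.027,0,-0.01, 0,0,0,-0.025,0, 0,0,0,-0.025,0, 0,0,0,-0.02,0, 0,0,0,-0.005,0, 0,0,0,0,0]'
python3 - <<'E'
from h import *
T=shot('top','top1');S=shot('side','side1')
a=cv2.resize(T['image'][150:245,190:330],None,fx=5,fy=5);b=cv2.resize(S['image'][165:260,200:320],None,fx=5,fy=5)
cv2.imwrite('pics/a1.png',np.vstack([a[:300],np.pad(b,((0,0),(0,100),(0,0)))[60:360]])[:,:,::-1])
E
```

```text
time: 2.35
tool_pos: [0.4808, 0.0451, 0.1702]
tool_rot: [-3.139, 0.004, -0.01]
contact_force: [0.4, 0.0, 0.8]
opening: 0.0002
```

View pics/a1.png

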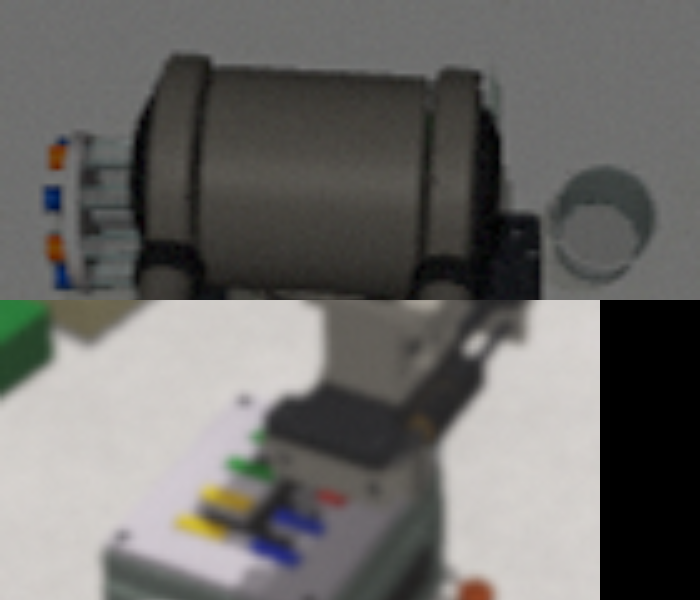

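The gripper hides the knob in both views, so I'll go by force. I'm creeping towards the expected contact at x≈0.505.

```bash
python3 -m creep '[0,0.012,0.004,0,0, 0,0.004,0,0.001,0]'; for i in 1; do python3 -m creep '[0,0.004,0,0,0]'; python3 -m creep '[0,0.004,0,0,0]';python3 -m creep '[0,0.004,0,0,0]';python3 -m creep '[0,0.004,0,0,0]'; python3 -m creep '[0,0.004,0,0,0]'; done
```

```text
time: 2.7
tool_pos: [0.499, 0.0495, 0.1732]
tool_rot: [-3.139, -0.001, -0.01]
contact_force: [-0.4, -0.5, 0.2]
opening: 0.0007
time: 2.82
tool_pos: [0.5036, 0.0496, 0.1735]
tool_rot: [-3.139, -0.001, -0.009]
contact_force: [-0.5, 0.7, 0.1]
opening: 0.0004
time: 2.95
tool_pos: [0.5075, 0.0496, 0.1736]
tool_rot: [-3.14, -0.0, -0.009]
contact_force: [-2.5, -0.4, 1.9]
opening: 0.0006
time: 3.08
tool_pos: [0.5113, 0.0497, 0.1735]
tool_rot: [-3.139, 0.001, -0.009]
contact_force: [-3.5, 0.1, 2.7]
opening: 0.0002
time: 3.2
tool_pos: [0.5152, 0.0497, 0.1735]
tool_rot: [-3.139, 0.002, -0.009]
contact_force: [-3.1, -0.1, 2.3]
opening: 0.0001
time: 3.32
tool_pos: [0.5193, 0.0497, 0.1735]
tool_rot: [-3.14, 0.002, -0.009]
contact_force: [-3.6, -0.9, 2.7]
opening: 0.0
```

```bash
python3 -m creep '[0,0.004,0,0,0,0,0.004,0,0,0]'; python3 -m creep '[0,0.003,0,0,0]'; python3 -m creep '[0,0.003,0,0,0]';python3 -m creep '[0,0.003,0,0,0]'; python3 -m creep '[0,0.0015,0,0,0]'
```

```text
time: 3.58
tool_pos: [0.5278, 0.0497, 0.1735]
tool_rot: [-3.139, 0.002, -0.009]
contact_force: [-2.3, 0.3, 2.7]
opening: 0.0002
time: 3.7
tool_pos: [0.5311, 0.0497, 0.1735]
tool_rot: [-3.14, 0.002, -0.009]
contact_force: [-2.6, 0.3, 1.6]
opening: 0.0007
time: 3.82
tool_pos: [0.5344, 0.0497, 0.1734]
tool_rot: [-3.14, 0.002, -0.009]
contact_force: [-2.8, -0.1, 1.3]
opening: 0.0002
time: 3.95
tool_pos: [0.5376, 0.0496, 0.1735]
tool_rot: [-3.14, 0.002, -0.009]
contact_force: [-2.7, -0.3, 1.7]
opening: 0.0007
time: 4.08
tool_pos: [0.5393, 0.0497, 0.1734]
tool_rot: [-3.139, 0.002, -0.009]
contact_force: [-2.1, 1.4, 1.3]
opening: 0.0001
```

```bash
python3 -m creep '[0,-0.03,0,0,0, 0,-0.03,0,0.01,0, 0,0,0,0.05,0,0,0,0.05,0.02,0,0,0,0.06,0,0,0,0,0.06,0,0,0,0,0.06,0,0,0,0,0,0,0]'
python3 - <<'E'
from h import *
T=shot('top','top2');S=shot('side','side2')
a=cv2.resize(T['image'][150:245,190:330],None,fx=5,fy=5,interpolation=cv2.INTER_CUBIC);b=cv2.resize(S['image'][165:260,200:320],None,fx=5,fy=5,interpolation=cv2.INTER_CUBIC)
cv2.imwrite('pics/a2.png',np.vstack([a[:300],np.pad(b,((0,0),(0,100),(0,0)))[60:360]])[:,:,::-1])
E
```

```text
time: 5.08
tool_pos: [0.4804, 0.2866, 0.2558]
tool_rot: [-3.136, -0.008, -0.014]
contact_force: [0.4, -0.0, -0.3]
opening: 0.0004
```

View pics/a2.png

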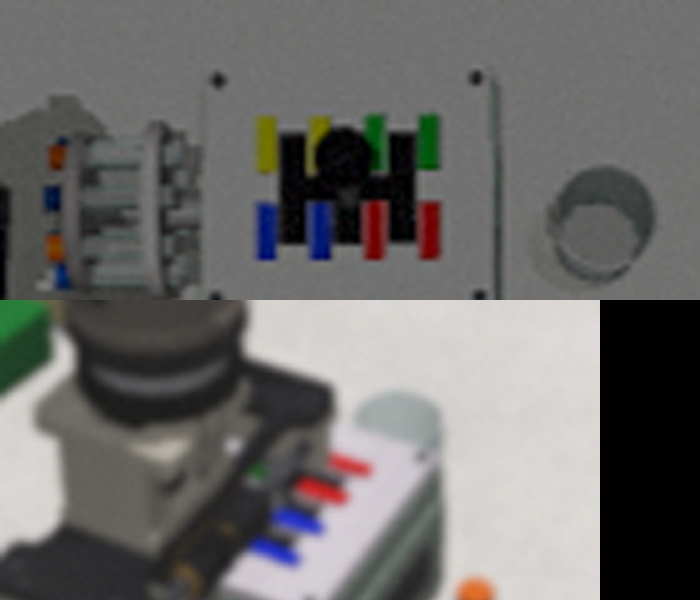

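```bash
python3 - <<'E'
from h import *
T=pickle.load(open('pics/top2.pkl','rb'))
print(onz(T,(258.8,180.8),.18), proj(T,[[.5635,.0503,.18],[.5635,.0503,.115],[.5635,.0203,.115]]))
g=T['image'][150:245,190:330].max(2)
print(g[18:46:1,60:78])
E
```

```text
[0.56428585 0.04807406 0.18      ] [[257.9483288  181.10352597]
 [259.16606815 186.98350499]
 [270.03126344 186.84160383]]
[[113 112 113 115 113 112 113 113 111 114 115 112 114 113 112 113 112 113]
 [112 112 114 114 115 112 112 111 117 114 117 115 114 114 112 112 113 112]
 [114 114 112 112 113 112 111 113 113 112 112 112 110 113 113 112 112 114]
 [113 115 116 114 113 114 115 113 112 112 113 113 114 116 115 115 116 112]
 [114 114 118 118 117 119 114 112 112 114 113 111 117 111 108 111 103 106]
 [114 111 112 114 113 103 103 116 115 117 114 117 106  95  87  87  84  98]
 [117 110 115 113 113 101 106 118 119 120 118 114 105  92  84  87  91 106]
 [120 113 112 117 117  93  64  69  54  55  76 112 109  92  87  84  89 112]
 [ 73  95 114 118  99  53  15  17  10   3  22  49  67  82  87  85  93  81]
 [ 17  85 120 103  53  14  10   0   8   5   0  13  23  69  86  86  96  73]
 [  0  86 111  70  10  11   5   0  10  11  11  18   0  32  70  89  97  74]
 [ 10  89  90  28   2   2   7   9   6   5   3   8   6   2  45  79  98  75]
 [  6  87  89  14   1  18  12  11   9  15   8  13   7   4  26  53  88  75]
 [
[... 423 characters left out ...]
 10   5   8  10   8   4]
 [  6  10   8   0   3  17  15  13  13  18  24  23   7   0   1   8  12   3]
 [  6  10   6   5   0  10   4  21  34  36  33  28   8  11   4   9  10   5]
 [  2   4   6   7   3   0   1  13  31  42  35  25   6   2   6  10   9   1]
 [  5  63  75  69  68  67  47  22  26  38  38  28  61  84  94 103 110  79]
 [  8  86 111 113 109 100  66  19  17  22  22  14  85 114 115 117 120  85]
 [  4  86 121 115 117 108  67  23   2   9  12   3  90 119 117 114 118  85]
 [  0  85 118 113 115 105  71  17   8  13   4  10  85 121 114 114 116  86]
 [  5  89 117 114 116 105  71  29   5   8  16   2  84 116 117 115 117  88]
 [  2  87 119 115 118 103  64  13  11   6  12   3  87 117 114 115 121  84]]
```

```bash
python3 -m creep '[0,0.021,-0.044,0,0, 0,0.021,-0.044,0,0,0,0.021,-0.044,0,0,0,0.02,-0.042,0,0.004,0,0,0,-0.03,0,0,0,0,-0.03,0,0,0,0,-0.02,0,0,0,0,0,0]'
```

```text
time: 6.18
tool_pos: [0.5665, 0.0883, 0.175]
tool_rot: [-3.14, -0.012, -0.03]
contact_force: [0.5, -0.5, -0.5]
opening: 0.0003
```

```bash
python3 -m creep '[0,-0.003,0.002,-0.002,0.02,0,0,0,0,0]';python3 -m creep '[0,0,-0.003,0,0]';python3 -m creep '[0,0,-0.003,0,0]';python3 -m creep '[0,0,-0.003,0,0]';python3 -m creep '[0,0,-0.003,0,0]'
```

```text
time: 6.42
tool_pos: [0.564, 0.089, 0.1748]
tool_rot: [-3.14, -0.015, -0.011]
contact_force: [-0.5, 0.1, -0.0]
opening: 0.0002
time: 6.55
tool_pos: [0.5643, 0.086, 0.1757]
tool_rot: [-3.14, -0.017, -0.01]
contact_force: [0.5, -0.1, 0.0]
opening: 0.0
time: 6.68
tool_pos: [0.5646, 0.0829, 0.1762]
tool_rot: [-3.14, -0.018, -0.01]
contact_force: [-0.5, 1.1, -0.2]
opening: 0.0002
time: 6.8
tool_pos: [0.5646, 0.0801, 0.1764]
tool_rot: [-3.139, -0.018, -0.01]
contact_force: [-0.7, 2.0, -0.3]
opening: 0.0007
time: 6.92
tool_pos: [0.5646, 0.0773, 0.1765]
tool_rot: [-3.139, -0.018, -0.01]
contact_force: [-0.3, 2.1, -0.4]
opening: 0.0004
```

```bash
python3 -m creep '[0,0,-0.004,-0.001,0,0,0,-0.004,-0.001,0]';python3 -m creep '[0,0,-0.004,-0.001,0,0,0,-0.004,-0.001,0]';python3 -m creep '[0,0,-0.004,-0.001,0,0,0,-0.004,-0.001,0]'
```

```text
time: 7.18
tool_pos: [0.565, 0.0691, 0.175]
tool_rot: [-3.138, -0.019, -0.01]
contact_force: [0.7, 2.0, 2.5]
opening: 0.0001
time: 7.42
tool_pos: [0.5651, 0.0604, 0.173]
tool_rot: [-3.138, -0.02, -0.01]
contact_force: [-0.5, 2.2, 1.9]
opening: 0.0003
time: 7.68
tool_pos: [0.5651, 0.0518, 0.1708]
tool_rot: [-3.139, -0.02, -0.01]
contact_force: [-0.2, 2.0, 0.8]
opening: 0.0003
```

```bash
python3 -m creep '[0,0,-0.004,0,0]';python3 -m creep '[0,0,-0.003,0,0]';python3 -m creep '[0,0,-0.003,0,0]';python3 -m creep '[0,0,-0.002,0,0]'
```

```text
time: 7.8
tool_pos: [0.5649, 0.0474, 0.1705]
tool_rot: [-3.138, -0.019, -0.01]
contact_force: [-0.0, 2.4, -2.3]
opening: 0.0006
time: 7.92
tool_pos: [0.5647, 0.0442, 0.17]
tool_rot: [-3.138, -0.018, -0.01]
contact_force: [-0.6, 1.9, -0.4]
opening: 0.0006
time: 8.05
tool_pos: [0.5646, 0.0411, 0.1697]
tool_rot: [-3.138, -0.018, -0.01]
contact_force: [0.7, 2.8, -1.9]
opening: 0.0003
time: 8.18
tool_pos: [0.5645, 0.0389, 0.1695]
tool_rot: [-3.138, -0.017, -0.01]
contact_force: [1.3, 2.7, -1.7]
opening: 0.0002
```

Now I'll back off in +y, lift, and clear away in −x to look.

```bash
python3 -m creep '[0,0,0.03,0,0,0,0,0.03,0.02,0,0,0,0.03,0.04,0,0,0,0.05,0.02,0,0,0,0.06,0,0,0,0,0.06,0,0,0,0,0,0,0]'
python3 - <<'E'
from h import *
T=shot('top','top3');S=shot('side','side3')
a=cv2.resize(T['image'][150:245,190:330],None,fx=5,fy=5,interpolation=cv2.INTER_CUBIC);b=cv2.resize(S['image'][165:260,200:320],None,fx=5,fy=5,interpolation=cv2.INTER_CUBIC)
cv2.imwrite('pics/a3.png',np.vstack([a[:300],np.pad(b,((0,0),(0,100),(0,0)))[60:360]])[:,:,::-1])
E
```

```text
time: 9.05
tool_pos: [0.5647, 0.3022, 0.2534]
tool_rot: [3.141, -0.02, -0.015]
contact_force: [0.3, -1.0, -0.3]
opening: -0.0
```

View pics/a3.png

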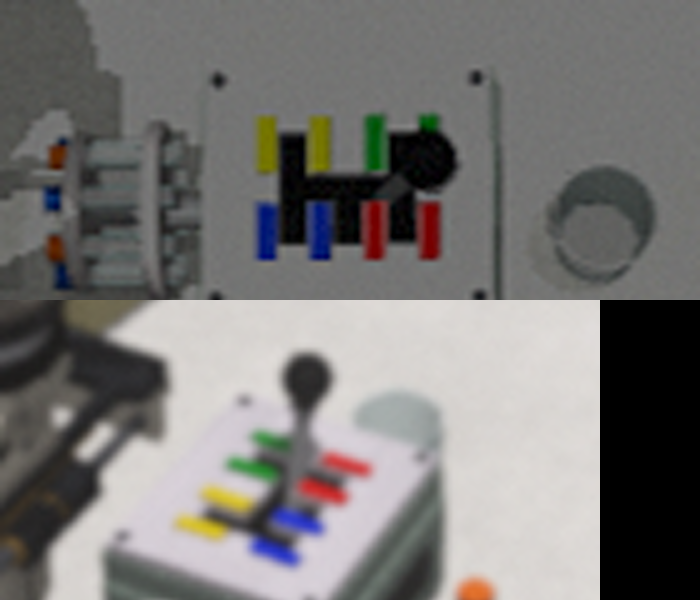

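```bash
python3 - <<'E'
from h import *
T=pickle.load(open('pics/top3.pkl','rb'));S=pickle.load(open('pics/side3.pkl','rb'))
p,e=tri(T,(275.3,181.9),S,(261.2,192.6));print(p,e,p[:2]-C)
E
```

```text
[0.56393595 0.00532983 0.16990605] 0.0012366942114584976 [ 0.00043595 -0.04497017]
```

```bash
python3 -m creep '[0,0,-0.045,0,0,0,0,-0.045,0,0,0,0,-0.045,0,0,0,0,-0.045,0,0,0,0,-0.02,0,0.005,0,0,0,-0.02,0]';python3 -m creep '[0,0,0,-0.03,0,0,0,0,-0.02,0,0,0,0,-0.008,0,0,0,0,0,0]'
```

```text
time: 9.9
tool_pos: [0.5646, 0.0808, 0.2348]
tool_rot: [3.134, -0.024, -0.025]
contact_force: [-1.3, 0.4, -0.2]
opening: 0.0002
time: 10.4
tool_pos: [0.5631, 0.0726, 0.1755]
tool_rot: [3.132, -0.022, -0.034]
contact_force: [0.9, 0.1, 0.2]
opening: 0.0003
```

```bash
python3 -m creep '[0,0.001,-0.012,-0.003,0.012,0,0,-0.008,-0.001,0.01]';python3 -m creep '[0,0,-0.006,0,0,0,0,-0.002,0,0]';python3 -m creep '[0,0,-0.002,0,0]'
```

```text
time: 10.65
tool_pos: [0.5649, 0.0512, 0.1729]
tool_rot: [3.132, -0.025, -0.01]
contact_force: [-0.5, -0.7, 0.3]
opening: 0.0005
time: 10.9
tool_pos: [0.5653, 0.0418, 0.1736]
tool_rot: [3.131, -0.026, -0.011]
contact_force: [1.2, 1.4, -0.6]
opening: 0.0003
time: 11.02
tool_pos: [0.5653, 0.0397, 0.1738]
tool_rot: [3.132, -0.027, -0.011]
contact_force: [0.1, -0.0, 0.2]
opening: 0.0001
```

```bash
python3 -m creep '[0,0,-0.0015,-0.001,0]';python3 -m creep '[0,0,-0.0012,0,0]'
```

```text
time: 11.15
tool_pos: [0.5654, 0.0384, 0.173]
tool_rot: [3.132, -0.027, -0.011]
contact_force: [0.2, 2.0, 1.3]
opening: 0.0004
time: 11.28
tool_pos: [0.5654, 0.0376, 0.1729]
tool_rot: [3.132, -0.027, -0.011]
contact_force: [0.4, 3.0, -0.7]
opening: 0.0004
```

```bash
python3 -m creep '[0,0,-0.0015,0,0]'
```

```text
time: 11.4
tool_pos: [0.5653, 0.0364, 0.1727]
tool_rot: [3.133, -0.027, -0.011]
contact_force: [-0.2, 3.3, -2.1]
opening: 0.0003
```

```bash
python3 -m creep '[0,0,0.02,0,0,0,0,0.01,0.02,0,0,0,0,0.03,0,0,0,0,0.015,0,0,0.03,0,0,0,0,0.025,0,0,0,0,0,0,0,0]';python3 -m creep '[0,0,-0.03,0,0,0,0,-0.02,0,0,0,0,0,0,0]'
```

```text
time: 12.28
tool_pos: [0.6203, 0.0746, 0.24]
tool_rot: [3.132, -0.026, -0.007]
contact_force: [-0.7, -0.5, 0.6]
opening: 0.0003
time: 12.65
tool_pos: [0.6181, 0.0259, 0.2394]
tool_rot: [3.133, -0.023, -0.005]
contact_force: [-0.1, 0.6, 0.3]
opening: 0.0007
```

```bash
python3 -m creep '[0,0,-0.015,0,0,0,0,-0.008,0,0,0,0,0,0,0]';python3 -m creep '[0,0,0,-0.03,0,0,0,0,-0.03,0,0,0,0,-0.008,0,0,0,0,0,0]'
```

```text
time: 13.02
tool_pos: [0.6176, 0.0026, 0.2397]
tool_rot: [3.133, -0.023, -0.005]
contact_force: [0.5, -0.3, -0.5]
opening: 0.0005
time: 13.52
tool_pos: [0.6184, 0.0035, 0.1716]
tool_rot: [3.134, -0.027, -0.004]
contact_force: [0.1, -0.7, -0.2]
opening: 0.0003
```

```bash
python3 - <<'E'
from h import *
S=shot('side','side4')
b=cv2.resize(S['image'][150:260,190:330],None,fx=5,fy=5,interpolation=cv2.INTER_CUBIC)
cv2.imwrite('pics/a4.png',b[:,:,::-1])
E
```

```text
(no output)
```

View pics/a4.png

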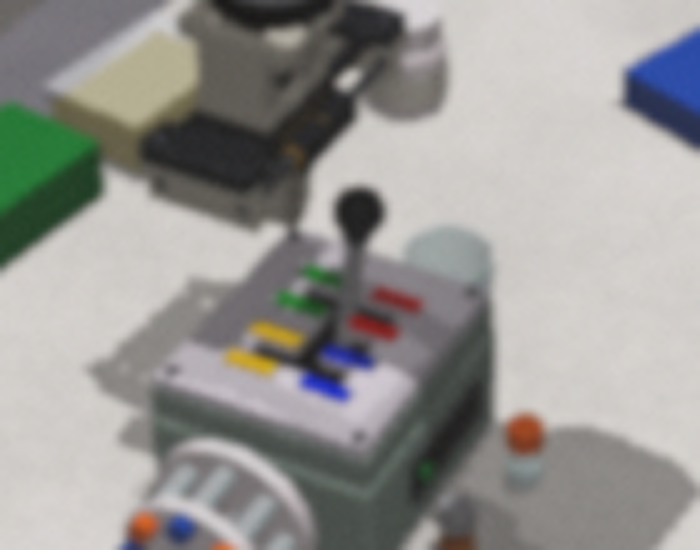

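```bash
python3 -m creep '[0,-0.01,0,0,0,0,-0.008,0,0,0]';python3 -m creep '[0,-0.005,0,0,0]';python3 -m creep '[0,-0.004,0,0,0]';python3 -m creep '[0,-0.004,0,0,0]';python3 -m creep '[0,-0.004,0,0,0]'
```

```text
time: 13.82
tool_pos: [0.6006, 0.0035, 0.1739]
tool_rot: [3.133, -0.031, -0.004]
contact_force: [0.2, 0.3, 0.3]
opening: 0.0003
time: 13.95
tool_pos: [0.5951, 0.0035, 0.1746]
tool_rot: [3.133, -0.032, -0.004]
contact_force: [0.2, -0.2, 0.5]
opening: 0.0003
time: 14.08
tool_pos: [0.5908, 0.0035, 0.1751]
tool_rot: [3.133, -0.032, -0.004]
contact_force: [-0.4, 1.0, -0.1]
opening: 0.0007
time: 14.2
tool_pos: [0.587, 0.0034, 0.1755]
tool_rot: [3.133, -0.034, -0.004]
contact_force: [3.2, -0.1, -0.8]
opening: 0.0002
time: 14.32
tool_pos: [0.5832, 0.0034, 0.1757]
tool_rot: [3.133, -0.035, -0.004]
contact_force: [1.9, -0.2, -1.2]
opening: -0.0
```

```bash
python3 -m creep '[0,-0.004,0,-0.002,0]';python3 -m creep '[0,-0.004,0,-0.002,0]';python3 -m creep '[0,-0.004,0,-0.002,0]';python3 -m creep '[0,-0.004,0,-0.002,0]';python3 -m creep '[0,-0.004,0,-0.001,0]'
```

```text
time: 14.45
tool_pos: [0.5797, 0.0033, 0.1741]
tool_rot: [3.132, -0.037, -0.004]
contact_force: [2.5, -1.2, 2.3]
opening: 0.0003
time: 14.58
tool_pos: [0.576, 0.0031, 0.1725]
tool_rot: [3.132, -0.039, -0.004]
contact_force: [3.8, -1.3, 3.0]
opening: 0.0002
time: 14.7
tool_pos: [0.5722, 0.003, 0.1707]
tool_rot: [3.132, -0.04, -0.004]
contact_force: [3.6, -0.4, 2.4]
opening: 0.0007
time: 14.82
tool_pos: [0.5679, 0.003, 0.1687]
tool_rot: [3.132, -0.04, -0.004]
contact_force: [3.4, 0.1, 2.3]
opening: 0.0006
time: 14.95
tool_pos: [0.5635, 0.0031, 0.1675]
tool_rot: [3.132, -0.04, -0.004]
contact_force: [4.0, 0.3, 1.3]
opening: 0.0006
```

```bash
python3 -m creep '[0,-0.004,0,0,0]';python3 -m creep '[0,-0.003,0,0,0]';python3 -m creep '[0,-0.002,0,0,0]';python3 -m creep '[0,-0.0015,0,0,0]'
```

```text
time: 15.08
tool_pos: [0.559, 0.0032, 0.1671]
tool_rot: [3.132, -0.039, -0.004]
contact_force: [2.7, 0.4, -0.0]
opening: 0.0002
time: 15.2
tool_pos: [0.5554, 0.0033, 0.1668]
tool_rot: [3.133, -0.038, -0.004]
contact_force: [2.6, 0.4, -0.5]
opening: 0.0006
time: 15.32
tool_pos: [0.553, 0.0034, 0.1665]
tool_rot: [3.133, -0.037, -0.004]
contact_force: [1.9, 0.7, -0.5]
opening: 0.0007
time: 15.45
tool_pos: [0.5512, 0.0035, 0.1663]
tool_rot: [3.133, -0.037, -0.004]
contact_force: [2.4, 0.7, -0.4]
opening: 0.0003
```

```bash
python3 -m creep '[0,-0.001,0,0,0]';python3 -m creep '[0,-0.001,0,0,0]'
```

```text
time: 15.58
tool_pos: [0.5502, 0.0035, 0.1662]
tool_rot: [3.133, -0.037, -0.004]
contact_force: [4.1, 0.3, -2.0]
opening: 0.0002
time: 15.7
tool_pos: [0.5498, 0.0035, 0.1662]
tool_rot: [3.133, -0.039, -0.005]
contact_force: [6.5, 1.4, -3.5]
opening: 0.0003
```

The force rose to 6.5 N at knob x ≈ −39 mm, so the rod has reached the slot's end. Backing off now to look.

```bash
python3 -m creep '[0,0.02,0,0,0,0,0.03,0,0.01,0,0,0.01,0,0.04,0,0,0.0,0.04,0.03,0,0,0,0.06,0,0,0,0,0.06,0,0,0,0,0.06,0,0,0,0,0.04,0,0,0,0,0,0,0]'
python3 - <<'E'
from h import *
T=shot('top','top5');S=shot('side','side5')
a=cv2.resize(T['image'][150:245,190:330],None,fx=5,fy=5,interpolation=cv2.INTER_CUBIC);b=cv2.resize(S['image'][165:260,200:320],None,fx=5,fy=5,interpolation=cv2.INTER_CUBIC)
cv2.imwrite('pics/a5.png',np.vstack([a[:300],np.pad(b,((0,0),(0,100),(0,0)))[60:360]])[:,:,::-1])
E
```

```text
time: 16.82
tool_pos: [0.604, 0.2688, 0.2456]
tool_rot: [3.13, -0.02, -0.008]
contact_force: [-0.1, -0.6, -0.0]
opening: 0.0006
```

View pics/a5.png

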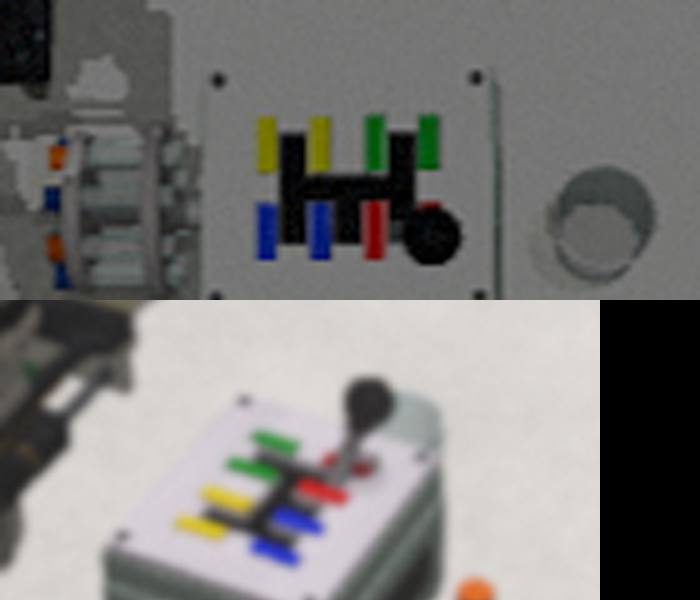

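View pics/top5.png

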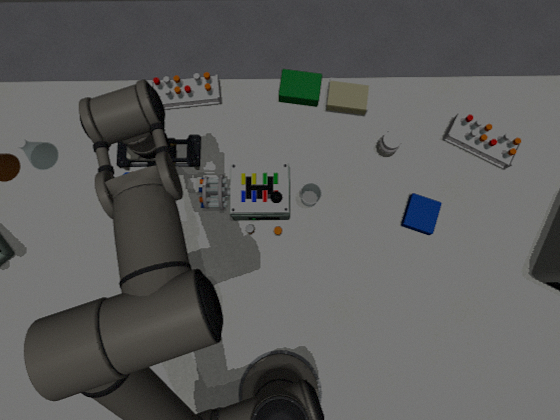

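```bash
python3 - <<'E'
from h import *
T=pickle.load(open('pics/top5.pkl','rb'));S=pickle.load(open('pics/side5.pkl','rb'))
p,e=tri(T,(276.4,197.2),S,(273.8,197.4));print(p,e,p[:2]-C, (p[:2]-C)*100/(p[2]-.015))
print(onz(T,(276.4,197.2),.169)[:2]-C, onz(S,(273.8,197.4),.169)[:2]-C)
d=np.abs(T['image'].astype(int)-pickle.load(open('pics/top0.pkl','rb'))['image']).max(2)
for n,(x,y) in dict(beaker=(310,195),va=(250,229),vc=(278,231),jar=(389,143),box=(421,214)).items(): print(n,d[y-12:y+12,x-12:x+12].mean())
s=pickle.load(open('pics/side0.pkl','rb'))['image'];d=np.abs(S['image'].astype(int)-s).max(2)
for n,(x,y) in dict(bottle=(180,310),petri=(253,361)).items(): print(n,d[y-15:y+15,x-15:x+15].mean())
E
```

```text
[0.52347087 0.00282231 0.16451043] 0.00041651575597056377 [-0.04002913 -0.04747769] [-26.77347064 -31.75543545]
[-0.04120671 -0.0475699 ] [-0.04246975 -0.04242252]
beaker 8.052083333333334
va 12.60763888888889
vc 9.31076388888889
jar 8.42013888888889
box 8.48263888888889
bottle 14.814444444444444
petri 25.704444444444444
```

View pics/side5.png

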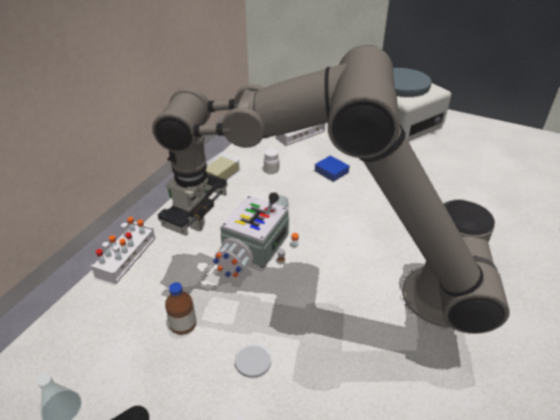

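The side view shows the petri dish at (253,361) and the bottle at (180,310), both where they were; the differences there come from the arm's shadow. The knob is at (273,197), home in the red slot, and the hand is clear. Handing in.

```bash
python3 -m creep '[0,0,0,0,0,0,0,0,0,0]'; python3 -c "
from cell import workorder;print(workorder.hand_in())"
```

```text
time: 17.18
tool_pos: [0.6049, 0.2632, 0.2458]
tool_rot: [3.128, -0.019, -0.014]
contact_force: [-0.8, -0.0, -0.6]
opening: 0.0008
the job is handed in; nothing more can be done
None
```

The lever is in the red slot, and the job was handed in at about 17 s. With the gripper shut, I pushed the knob out of park (+x) and along the channel to the right lane (−y). A small second nudge centred it in the lane before I pushed it back (−x) into red. I felt no wall until the slot's end, where I stopped as the force rose to about 6.5 N.

**Final position:** combining the two cameras puts the knob at about (−40, −47) mm from the housing's axis, against the expected (−38, −46). That puts the rod at about (−27, −32) mm at the plate. This is slightly past the 24–26 by 28–32 mm home range, but within the roughly 2 mm calibration error, and the force rise agrees that it is at the slot's end.

**Disagreement between views:** each camera alone, with the knob assumed at 169 mm height, gave y of −48 mm (top) and −42 mm (side). I relied on the combined value.

**Clearance and bystanders:** the hand is drawn clear and reads no contact force. The vials, beaker, wash jar, slide box, bottle and petri dish look unmoved. The larger image differences at the bottle and dish were the arm's shadow.

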